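Route the sample line to the blue outlet

TASK

Route the sampling station to the blue outlet: with a fingertip, gently push the black selector arm round until its red tip points straight at the middle of the blue cap. Only then push the orange shut-off lever counter-clockwise (seen from above) a quarter turn, fully open to its stop. Only push the two arms, never grip them, leave the selector where you set it, and do not lift, shift or tip the bottle, the jar or the steel plug standing beside them; finish clear of everything.

Things in the scene. Friction and masses are not known exactly. Their poses are not given: they have to be found in the camera images.
- station: bench sampling station, fixed: aluminium plate 340 x 540 x 8 mm on the table carrying two steel valve bodies 64 mm wide (72 mm high with their stems) and steel pipes, pipe tops no higher than 48 mm above the table. Origin at the centre of the plate's underside, on the table, z up; x across the short side, y along the long side from the shut-off valve to the selector valve. Its place and yaw change
- selector (a joint): angle of the black selector arm, rad: 0 = the arm points along the station's +x, growing counter-clockwise seen from above; it turns freely between end stops at -0.1 and 3.24 against steady friction (0.15 N m, about 2 N at the push point) and stays where it is left; no detents. The outlets stand at 0.17, 1.57 and 2.97; it starts somewhere between the first and the second (0.5 to 1.25)
- selector_axis (a point): point on the upright turning axis of the selector arm, 84 mm above the table (the mid-height of the arm); at station x 0, y +100 mm
- selector_arm (a point): point on the selector arm's centreline, 80 mm out from its axis, at mid-height: a good place to push its side. The arm is a level bar 16 mm wide, its underside 75 mm and its top 93 mm above the table, open beneath; its red tip (10 mm wide) ends 105 mm from the axis; hub 40 mm in diameter, top 95 mm above the table
- selector_aim (a point): imaginary point on the selector arm's centreline, 135 mm out from the axis (30 mm past its tip) at mid-height; it lies over an outlet's centre when the arm points straight at that outlet
- outlet_blue: blue outlet of the sampling station: a fixed upright stub with a round blue cap, 40 mm in diameter; origin on its axis at its foot, cap top 45 mm above the origin (53 mm above the table). The three outlets stand 135 mm from the selector's axis; which colour stands where changes
- outlet_yellow: yellow outlet of the sampling station: a fixed upright stub with a round yellow cap, 40 mm in diameter; origin on its axis at its foot, cap top 45 mm above the origin (53 mm above the table). The three outlets stand 135 mm from the selector's axis; which colour stands where changes
- outlet_white: white outlet of the sampling station: a fixed upright stub with a round white cap, 40 mm in diameter; origin on its axis at its foot, cap top 45 mm above the origin (53 mm above the table). The three outlets stand 135 mm from the selector's axis; which colour stands where changes
- shutoff (a joint): angle of the orange shut-off lever, rad: 0 = closed, the lever points along the station's -x (towards the robot, across the pipe); it opens counter-clockwise seen from above to a hard stop at 1.571, where it points along the station's -y, in line with the pipe. Steady friction (0.18 N m, about 2.5 N at the push point), stays where it is left; starts at 0 to 0.25
- shutoff_axis (a point): point on the upright turning axis of the shut-off lever, 84 mm above the table; at station x 0, y -140 mm
- shutoff_arm (a point): point on the shut-off lever's centreline, 75 mm out from its axis, at mid-height: a good place to push its side. The lever is a level bar 18 mm wide, underside 75 mm and top 93 mm above the table, ending 95 mm from the axis; hub 36 mm in diameter
- amber_bottle: loose amber bottle standing on the plate, 40 mm in diameter, 85 mm high, origin at the centre of its underside; to be left alone (it, the jar and the plug swap places)
- jar: loose clear jar with a green cap standing on the plate, 42 mm in diameter, 60 mm high, origin at the centre of its underside; to be left alone
- plug: loose steel plug standing on its flange on the plate, 44 mm in diameter at the foot, 45 mm high, origin at the centre of its underside; to be left alone

How it is judged:
On the way, in this order (a step that is already met when the one before it is completed fails the run):
1. the selector arm points at the blue outlet and rests there, the shut-off still closed (horizontal distance between selector_aim and outlet_blue below 0.016 m and value of joint shutoff below 0.5 rad and velocity of joint selector between -0.05 and 0.05 rad/s and velocity of joint shutoff between -0.05 and 0.05 rad/s), for 0.3 s.
2. the shut-off lever is pushed fully open (value of joint shutoff above 1.42 rad and horizontal distance between selector_aim and outlet_blue below 0.016 m), for 0.2 s.
At the end, for the whole second after the job is handed in: the line of the selector arm passes the centre of the blue cap within 16 mm (about 7 degrees), the shut-off lever is open to within about 9 degrees of its stop (joint above 1.42 rad), both arms at rest, and the bottle, jar and plug stand upright within 20 mm of where they began (all of step 2 and velocity of joint selector between -0.05 and 0.05 rad/s and velocity of joint shutoff between -0.05 and 0.05 rad/s and angle between each of amber_bottle, jar, plug's own z axis and vertical below 0.2 rad and distance of each of amber_bottle, jar, plug from where it was at the start of the episode below 0.02 m); the robot touches nothing.
It fails at once if the shut-off is opened (past 0.6 rad) while the selector is not on the blue outlet (more than 20 mm off) (value of joint shutoff above 0.6 rad and not (horizontal distance between selector_aim and outlet_blue below 0.02 m)).
It fails at once if a bystander is shifted or lifted by more than 20 mm, or tipped by more than 0.3 rad (distance of any of amber_bottle, jar, plug from where it was at the start of the episode above 0.02 m or angle between any of amber_bottle, jar, plug's own z axis and vertical above 0.3 rad).
It fails at once if an arm is shoved or squeezed with more than 35 N instead of pushed gently (contact force between any of the fingers, the arm and selector above 35 N or contact force between any of the fingers, the arm and shutoff above 35 N).
It also fails if it takes over 59 s, if anything falls off the work surface, if the arm or the gripper's body presses on something with over 40 N, if the wrist force passes 120 N, or if a joint passes its speed limit or range.

ROBOT

A 6-joint arm with a two-finger parallel gripper is mounted at the origin on the work surface. World frame = base frame: x ahead of the robot, y to its left, z up, the work surface at z = 0. Lengths are in m, angles in rad, forces in N, time in s.
With the tool pointing down it reaches from about 0.35 to 0.775 m from the base axis. Payload 7.3 kg.
Tool frame: the origin (TCP) lies at the very end of the fingers, on their centre line; the grasp point (between the pads) lies 19 mm behind it (pinch_z is the distance from the TCP to the grasp point, in m); z points along the fingers, y is the line along which they close (so a half turn about z gives the same grasp; the last joint's range is limited). The gripper opens to 92 mm and grips with 3 to 60 N. Pads are 19 mm wide; open, the fingers measure 130 mm over their backs; the gripper's body (75 mm by 190 mm) begins 47 mm behind the grasp point.
Start: joints at [1.179, 0.342, 1.524, -0, 1.275, -0.146], TCP at [0.128, 0.509, 0.227] pointing down, gripper open.
Joint ranges: [-2.53, 2.53], [-0.77, 2.02], [0.04, 2.7], [-1, 4.14], [0.28, 2.66], [-3.11, 3.11]. Speed limits (rad/s): [2.57, 2.57, 3.14, 3.14, 3.14, 3.14].

INTERFACE

Orientations are given as [roll, pitch, yaw] about the fixed x, y, z axes, in that order (R = Rz(yaw) Ry(pitch) Rx(roll)).
In Python, from cell import * gives the robot as it stands.
- The arm moves only by the tool arm_command, never from a script. Its arguments are lists of equal length, an entry for each row: "fingers": the gripper command: -1 is fully open, 1 is shut, values between are in proportion; "travel": the shift along the tool's x, y, z in m, a list of three; "dr": the turn, a rotation vector about the tool's x, y, z in degrees, a list of three. In form: {"fingers": [fingers, ...], "travel": [[x, y, z], ...], "dr": [[wx, wy, wz], ...]}. A call has 1 to 8 rows; each row is the pose to reach, as a shift and turn from the pose commanded when the call began, along the tool's axes at that moment; what a row does not reach only later rows make up. A row lasts 1/12 s, in which the tool goes at most 41.7 mm and 7.16 degrees, less where a joint would pass 70% of its speed; a pose out of reach is approached as far as the arm can. A call with a gripper value outside its range is refused whole. The fingers move at their own pace and stop on an object; "squeeze" is the grip in N (left out, the last holds). Time passes only in rows, so rows that repeat a pose let the fingers close. It gives the time, the measured TCP pose, the force, the opening and the grip force at its end, in the units of the state.
- observe(): the state, without advancing time (a new reading comes with each control period).
- read_camera(name): name is "side" or "top" or "wrist"; returns a dict with "color" (384x512x3 uint8, blue, green, red), "z_map" (384x512 float32, m along the optical axis (not along the pixel's ray), 0 where there is no reading), "fx", "fy", "cx", "cy" (pixels), "k1" (the pictures are not rectified: a ray, as slopes to the right and down, at radius r is drawn at 1 + k1 r^2 times it, then the intrinsics apply), "R" (3x3) and "t" (3): a world point X has camera coordinates R X + t. Camera axes: x right, y down, z forward; pixel columns grow to the right and rows downward; lengths in m; the calibration is good to about 2 mm. A picture is of the moment at which its call begins.
- hand_in(): hands the job in; it is judged then, once.
The state is a dict: "time": time; "qpos": joint angles; "qvel": joint speeds; "joint_efforts": joint torques, N m; "tool_pos": TCP position; "tool_rot": TCP orientation; "contact_force": force on the tool from outside, world axes, zero at the start; "torque": the same for the moment, N m; "opening": finger opening in m; "grip_force": force on a finger pad.
Only numpy, scipy, OpenCV 4.12 (cv2) and the standard library are available. Lean on these libraries where they do the work, as an engineer would, in place of code of your own. Each camera call takes 0.05 s, during which the arm holds its last target. There are 200 camera calls.

## Working session

There is one attempt and no reset: what is moved stays moved. The work goes in short steps, Python scripts to look and compute and a tool call to move; the robot and the scene stay as the last step left them, time stands still between calls to the robot, and variables do not carry over. Pictures are saved under pics/ and viewed, at most 10 in all, crops included, and the job is handed in when it is done.

Besides the shell and the picture viewer there is one more tool, called after "Call:" as name(argument=value, ...) on one line, values as JSON. arm_command: Moves the arm, as the interface text tells. Its arguments: {"type":"object","properties":{"fingers":{"type":"array","items":{"type":"number"}},"travel":{"type":"array","items":{"type":"array","items":{"type":"number"}}},"dr":{"type":"array","items":{"type":"array","items":{"type":"number"}}},"squeeze":{"type":"number"}},"required":["fingers","travel","dr"]}

```bash
mkdir -p pics
cat > h.py <<'E'
from cell import *
import numpy as np, cv2
def ray(c,u,v):
    x=(u-c["cx"])/c["fx"]; y=(v-c["cy"])/c["fy"]; a,b=x,y
    for _ in range(20):
        s=1+c["k1"]*(a*a+b*b); a,b=x/s,y/s
    return np.array([a,b,1.])
def onz(c,u,v,z):
    R,t=np.array(c["R"]),np.array(c["t"]); d=R.T@ray(c,u,v); o=-R.T@t
    return o+d*(z-o[2])/d[2]
E
python3 - <<'E'
from h import *
import pickle
for n in("top","side"):
    c=read_camera(n); pickle.dump(c,open(n+".pkl","wb")); cv2.imwrite(f"pics/{n}0.png",cv2.resize(c["color"],(800,600)))
    print(n,-np.array(c["R"]).T@np.array(c["t"]),c["fx"],c["k1"])
print(observe())
E
```

```text
top [0.5256271  0.08193543 0.77897901] 366.03655012196384 -0.11609775842413583
side [ 0.50505798 -0.65336547  0.62672813] 471.81226171720283 0.04441880074730241
{'time': 0.1, 'qpos': array([ 1.17897140e+00,  3.42625629e-01,  1.52491340e+00, -2.59067178e-05,
        1.27540397e+00, -1.45970404e-01]), 'qvel': array([ 6.89190354e-05, -1.79956431e-03, -3.58342931e-03,  4.08936901e-04,
        4.87028374e-04,  1.46573513e-03]), 'joint_efforts': array([ 3.52825911e-03, -4.31998086e+01, -2.44695246e+01,  7.21529522e-02,
        5.24387124e-02, -5.19666469e-05]), 'tool_pos': array([0.12760854, 0.50888205, 0.22613152]), 'tool_rot': array([-3.14025306e+00, -1.71901141e-04,  2.89574557e+00]), 'contact_force': array([-0.42179408, -0.44415645, -0.09257663]), 'torque': array([ 0.02549961, -0.02976842, -0.03051739]), 'grip_force': 0.0, 'opening': 0.09173480160173476}
```

View pics/top0.png

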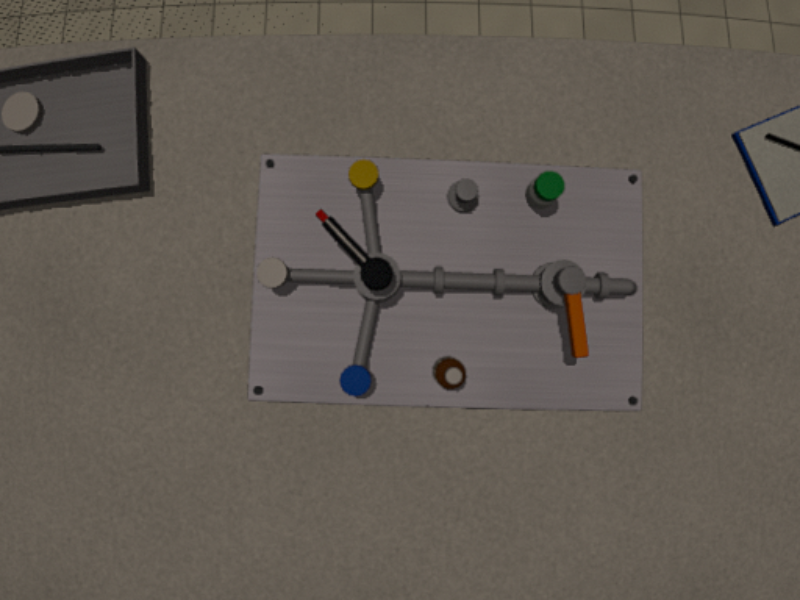

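View pics/side0.png

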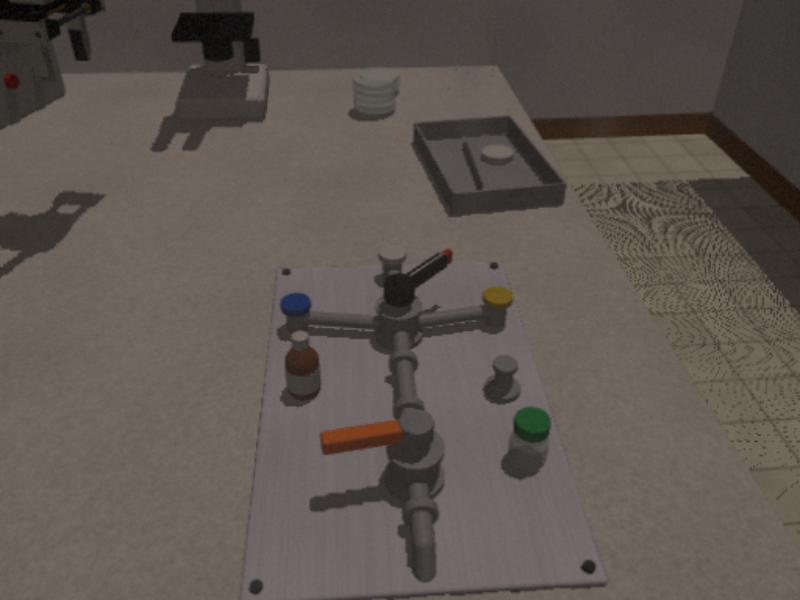

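The top view (800x600) has +x up and +y left. Selector hub is at (377,273) and its red tip at (321,215). The caps are blue (355,380), yellow (363,174) and white (273,272). The shut-off hub is at (570,281), with the lever end at (580,355). The bottle is at (451,373), the plug at (465,194) and the jar at (548,187).

```bash
cat >> h.py <<'E'
def fit(c):
    b=lambda u,v,z:onz(c,u*.64,v*.64,z)[:2]
    P=[b(355,380,.053),b(363,174,.053),b(273,272,.053),b(377,273,.095),b(570,280,.095),b(269,163,.008),b(633,179,.008),b(633,401,.008),b(258,390,.008)]
    return np.array(P)
E
python3 - <<'E'
from h import *
import pickle
c=pickle.load(open("top.pkl","rb")); P=fit(c)
s=lambda a:[.135*np.cos(a),.1+.135*np.sin(a)]
Q=np.array([s(2.97),s(.17),s(1.57),[0,.1],[0,-.14]]); p=P[:5]
qm,pm=Q.mean(0),p.mean(0); A=Q-qm;B=p-pm
yaw=np.arctan2((A[:,0]*B[:,1]-A[:,1]*B[:,0]).sum(),(A*B).sum())
R=np.array([[np.cos(yaw),-np.sin(yaw)],[np.sin(yaw),np.cos(yaw)]]); o=pm-R@qm
print("yaw",yaw,"o",o); print("res mm",((Q@R.T+o-p)*1000).round(1)); print("screws in st",((P[5:]-o)@R).round(3))
b=lambda u,v,z:(onz(c,u*.64,v*.64,z)[:2]-o)@R
t=b(321,215,.09)-[0,.1];print("sel",np.hypot(*t),np.arctan2(t[1],t[0]))
t=b(580,354,.093)-[0,-.14];print("shut",np.hypot(*t),np.arctan2(t[1],t[0])+np.pi)
print("bottle",b(454,376,.085),"jar",b(549,186,.06),"plug",b(466,192,.045))
w=lambda x,y:(R@[x,y]+o).round(4)
print("selax",w(0,.1),"shutax",w(0,-.14),"blue",w(*Q[0]))
np.savez("st.npz",R=R,o=o,yaw=yaw)
E
```

```text
yaw -0.03450630422936541 o [ 0.58660183 -0.00342754]
res mm [[-0.7  0.5]
 [ 0.8 -0.1]
 [-0.3  2.3]
 [ 0.1  1.1]
 [-0.  -3.7]]
screws in st [[ 0.156  0.256]
 [ 0.155 -0.256]
 [-0.156 -0.257]
 [-0.155  0.255]]
sel 0.09842361476298044 0.7923633293887481
shut 0.09032989908876321 0.11867184461209268
bottle [-0.12068808  0.00164004] jar [ 0.12483144 -0.1191146 ] plug [ 0.11556948 -0.01258353]
selax [0.5901 0.0965] shutax [ 0.5818 -0.1433] blue [0.4579 0.1241]
```

```bash
cat >> h.py <<'E'
from scipy.spatial.transform import Rotation as Ro
S=np.load("st.npz"); SR,so,syaw=S["R"],S["o"],float(S["yaw"])
G=Ro.from_euler("xyz",[np.pi,0,np.pi+syaw])
def st2w(x,y,z): return np.r_[SR@[x,y]+so,z]
def rel(p):  # station (x,y,z) -> tool travel from now, and turn deg
    s=observe(); T=Ro.from_euler("xyz",s["tool_rot"])
    return T.inv().apply(st2w(*p)-s["tool_pos"]).round(4), np.degrees((T.inv()*G).as_rotvec()).round(2)
def at(ax,th,r,hw,gap=0,hx=.0095,hy=.019): # tool centre (station xy) pushing an arm ccw
    d=np.array([np.cos(th),np.sin(th)]); n=np.array([-d[1],d[0]])
    return np.array(ax)+r*d-(hw+hx*abs(n[0])+hy*abs(n[1])+gap)*n
def now():
    s=observe(); p=s["tool_pos"]; return (SR.T@(p[:2]-so)).round(4),p[2].round(4),s["contact_force"].round(2),s["time"]
E
python3 - <<'E'
from h import *
a=at([0,.1],.79,.08,.008,.012); print(a, st2w(*a,.16)); print(rel((*a,.16)))
E
```

```text
[0.08480801 0.12858899] [0.6757956  0.12215907 0.16      ]
(array([-0.6258, -0.2416,  0.0663]), array([ -0.08,  -0.02, -12.11]))
```

Call:
arm_command(fingers=[1,1,1,1,1,1,1,1], squeeze=5, travel=[[-0.04,-0.015,0],[-0.08,-0.03,0],[-0.12,-0.045,0],[-0.16,-0.06,0],[-0.2,-0.077,0],[-0.24,-0.093,0],[-0.275,-0.106,0],[-0.313,-0.121,0]], dr=[[0,0,-3],[0,0,-6],[0,0,-9],[0,0,-12.1],[0,0,-12.1],[0,0,-12.1],[0,0,-12.1],[0,0,-12.1]])

```text
time: 0.77
tool_pos: [0.4013, 0.3155, 0.2265]
tool_rot: [-3.142, -0.0, 3.107]
contact_force: [0.8, 1.3, 0.0]
opening: 0.0429
grip_force: 0.0
```

Run:
```python
from h import *
a=at([0,.1],.79,.08,.008,.012); print(now(),rel((*a,.16)))
```

```text
(array([-0.1962,  0.3123]), np.float64(0.2265), array([0.79, 1.28, 0.02]), 0.7667) (array([-0.2811, -0.1837,  0.0664]), array([-0.  , -0.02, -0.01]))
```

Call:
arm_command(fingers=[1,1,1,1,1,1,1,1], travel=[[-0.035,-0.02,0],[-0.07,-0.042,0],[-0.105,-0.065,0],[-0.14,-0.09,0],[-0.17,-0.11,0.02],[-0.205,-0.135,0.04],[-0.24,-0.155,0.055],[-0.27,-0.178,0.066]], dr=[[0,0,0],[0,0,0],[0,0,0],[0,0,0],[0,0,0],[0,0,0],[0,0,0],[0,0,0]])

```text
time: 1.43
tool_pos: [0.6602, 0.1321, 0.1603]
tool_rot: [3.141, -0.002, 3.107]
contact_force: [0.8, 0.7, 0.1]
opening: 0.0006
grip_force: 0.0
```

Run:
```python
from h import *
a=at([0,.1],.79,.08,.008,.012); print(now(),rel((*a,.16)),observe()["opening"])
for n in("top","wrist"):
    c=read_camera(n); cv2.imwrite(f"pics/{n}1.png",cv2.resize(c["color"],(800,600)))
```

```text
(array([0.0689, 0.138 ]), np.float64(0.1603), array([0.79, 0.68, 0.07]), 1.4333) (array([-0.016 , -0.0094,  0.0003]), array([ 0.01, -0.13,  0.  ])) 0.0005850327528087122
```

View pics/wrist1.png

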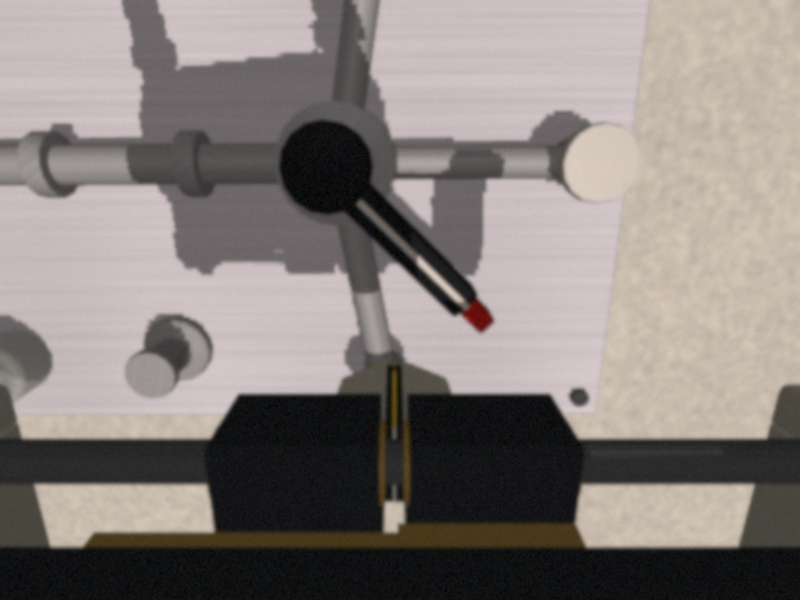

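The wrist view shows the selector hub at (325,167) and the red tip at (478,315). The closed fingertips are at (395,375), on the clockwise side of the arm, and nothing lies beneath them above cap height.

Run:
```python
from h import *
a=at([0,.1],.79,.08,.008,.012); print(now(),rel((*a,.077)))
```

```text
(array([0.0704, 0.1341]), np.float64(0.1573), array([-0.35,  0.2 , -0.83]), 1.5333) (array([-0.0149, -0.0053,  0.0802]), array([-0.12, -0.28, -0.3 ]))
```

Call:
arm_command(fingers=[1,1,1,1,1,1,1,1], travel=[[-0.012,-0.006,0],[-0.012,-0.006,0.015],[-0.012,-0.006,0.035],[-0.012,-0.006,0.055],[-0.012,-0.006,0.07],[-0.012,-0.006,0.08],[-0.012,-0.006,0.082],[-0.012,-0.006,0.082]], dr=[[0,0,0],[0,0,0],[0,0,0],[0,0,0],[0,0,0],[0,0,0],[0,0,0],[0,0,0]])

```text
time: 2.2
tool_pos: [0.6709, 0.1269, 0.0799]
tool_rot: [-3.142, -0.001, 3.107]
contact_force: [-1.0, -0.4, -1.2]
opening: 0.0002
grip_force: 0.0
```

Run:
```python
from h import *
print(now())
for th in np.arange(.79,2.99,.09): 
    p=at([0,.1],th,.08,.008); print(th.round(2),rel((*p,.077))[0])
print(rel((*p,.077))[1])
```

```text
(array([0.0797, 0.1332]), np.float64(0.0799), array([-1.01, -0.36, -1.19]), 2.2)
0.79 [0.0035 0.0038 0.0029]
0.88 [0.0076 0.011  0.0029]
0.97 [0.0126 0.0178 0.0029]
1.06 [0.0183 0.0241 0.0029]
1.15 [0.0248 0.0298 0.0029]
1.24 [0.0319 0.0349 0.0029]
1.33 [0.0395 0.0393 0.003 ]
1.42 [0.0477 0.0429 0.003 ]
1.51 [0.0563 0.0455 0.003 ]
1.6 [0.064  0.0473 0.003 ]
1.69 [0.0697 0.0486 0.003 ]
1.78 [0.0756 0.0495 0.003 ]
1.87 [0.0816 0.0499 0.003 ]
1.96 [0.0879 0.0499 0.003 ]
2.05 [0.0943 0.0494 0.003 ]
2.14 [0.1007 0.0483 0.003 ]
2.23 [0.1073 0.0467 0.003 ]
2.32 [0.1138 0.0444 0.003 ]
2.41 [0.1202 0.0415 0.0031]
2.5 [0.1265 0.0379 0.0031]
2.59 [0.1326 0.0336 0.0031]
2.68 [0.1383 0.0286 0.0031]
2.77 [0.1437 0.023  0.0031]
2.86 [0.1486 0.0168 0.0031]
2.95 [0.1529 0.01   0.0031]
[-0.   -0.07  0.01]
```

Call:
arm_command(fingers=[1,1,1,1,1,1,1,1], travel=[[0.0035,0.0038,0.003],[0.0076,0.011,0.003],[0.0126,0.0178,0.003],[0.0183,0.0241,0.003],[0.0248,0.0298,0.003],[0.0319,0.0349,0.003],[0.0395,0.0393,0.003],[0.0477,0.0429,0.003]], dr=[[0,0,0],[0,0,0],[0,0,0],[0,0,0],[0,0,0],[0,0,0],[0,0,0],[0,0,0]])

```text
time: 2.87
tool_pos: [0.6245, 0.1721, 0.0777]
tool_rot: [3.141, 0.001, 3.107]
contact_force: [1.8, -1.3, 0.6]
opening: 0.0006
grip_force: 1.0
```

Run:
```python
from h import *
print(now())
for th in np.arange(1.42,2.99,.09): 
    p=at([0,.1],th,.08,.008); print(th.round(2),rel((*p,.077))[0])
c=read_camera("wrist"); cv2.imwrite("pics/w2.png",c["color"])
```

```text
(array([0.0318, 0.1768]), np.float64(0.0777), array([ 1.79, -1.34,  0.57]), 2.8667)
1.42 [-0.0002 -0.0007  0.0007]
1.51 [0.0084 0.002  0.0007]
1.6 [0.0161 0.0037 0.0006]
1.69 [0.0218 0.005  0.0006]
1.78 [0.0277 0.0059 0.0006]
1.87 [0.0337 0.0064 0.0006]
1.96 [0.04   0.0064 0.0006]
2.05 [0.0464 0.0059 0.0006]
2.14 [0.0528 0.0048 0.0006]
2.23 [0.0594 0.0031 0.0006]
2.32 [0.0659 0.0008 0.0006]
2.41 [ 0.0723 -0.0021  0.0006]
2.5 [ 0.0786 -0.0057  0.0006]
2.59 [ 0.0847 -0.01    0.0006]
2.68 [ 0.0904 -0.0149  0.0006]
2.77 [ 0.0958 -0.0205  0.0006]
2.86 [ 0.1007 -0.0267  0.0006]
2.95 [ 0.105  -0.0335  0.0006]
```

View pics/w2.png

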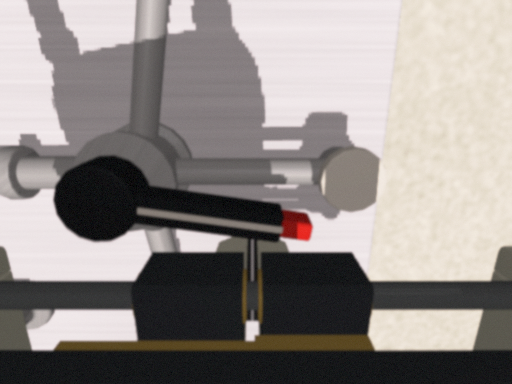

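The fingertip at (250,245) is against the arm, whose red tip is at (297,225), nearly along +y as planned (about 1.4 rad). The force is about 2 N, so I'll keep pushing.

Call:
arm_command(fingers=[1,1,1,1,1,1,1,1], travel=[[0.0084,0.002,0.0006],[0.0161,0.0037,0.0006],[0.0218,0.005,0.0006],[0.0277,0.0059,0.0006],[0.0337,0.0064,0.0006],[0.04,0.0064,0.0006],[0.0464,0.0059,0.0006],[0.0528,0.0048,0.0006]], dr=[[0,0,0],[0,0,0],[0,0,0],[0,0,0],[0,0,0],[0,0,0],[0,0,0],[0,0,0]])

```text
time: 3.58
tool_pos: [0.572, 0.178, 0.0768]
tool_rot: [3.141, 0.0, 3.107]
contact_force: [4.6, -0.9, -0.1]
opening: 0.0006
grip_force: 1.3
```

Run:
```python
from h import *
print(now())
for th in np.r_[2.14:2.9:.09,2.88,2.9,2.97]: 
    p=at([0,.1],th,.08,.008); print(th.round(2),rel((*p,.077))[0])
```

```text
(array([-0.0209,  0.1809]), np.float64(0.0768), array([ 4.58, -0.87, -0.09]), 3.5833)
2.14 [ 0.0001  0.0007 -0.0002]
2.23 [ 0.0066 -0.001  -0.0002]
2.32 [ 0.0132 -0.0033 -0.0002]
2.41 [ 0.0196 -0.0062 -0.0002]
2.5 [ 0.0259 -0.0098 -0.0002]
2.59 [ 0.032  -0.0141 -0.0002]
2.68 [ 0.0377 -0.019  -0.0002]
2.77 [ 0.0431 -0.0246 -0.0002]
2.86 [ 0.0479 -0.0309 -0.0002]
2.88 [ 0.0489 -0.0323 -0.0002]
2.9 [ 0.0499 -0.0338 -0.0002]
2.97 [ 0.0531 -0.0393 -0.0002]
```

Push to about 2.8 and slow down near the end, then measure.

Call:
arm_command(fingers=[1,1,1,1,1,1,1,1], travel=[[0.0066,-0.001,0],[0.0132,-0.0033,0],[0.0196,-0.0062,0],[0.0259,-0.0098,0],[0.032,-0.0141,0],[0.0377,-0.019,0],[0.0405,-0.0218,0],[0.0431,-0.0246,0]], dr=[[0,0,0],[0,0,0],[0,0,0],[0,0,0],[0,0,0],[0,0,0],[0,0,0],[0,0,0]])

```text
time: 4.25
tool_pos: [0.528, 0.1544, 0.0768]
tool_rot: [3.141, -0.0, 3.107]
contact_force: [2.4, 1.4, 0.5]
opening: 0.0005
grip_force: 1.0
```

Run:
```python
from h import *
print(now())
for th in np.r_[2.77,2.8:2.99:.03]: 
    p=at([0,.1],th,.08,.008); print(th.round(2),rel((*p,.077))[0])
a=read_camera("wrist")["color"];b=read_camera("side")["color"][110:260,150:350]
cv2.imwrite("pics/w3.png",np.hstack([a,cv2.resize(b,(288,384))]))
```

```text
(array([-0.0641,  0.1557]), np.float64(0.0768), array([2.37, 1.37, 0.48]), 4.25)
2.77 [-0.0001  0.0005 -0.0002]
2.8 [ 0.0016 -0.0015 -0.0002]
2.83 [ 0.0032 -0.0036 -0.0002]
2.86 [ 0.0048 -0.0057 -0.0002]
2.89 [ 0.0063 -0.008  -0.0002]
2.92 [ 0.0077 -0.0102 -0.0002]
2.95 [ 0.0091 -0.0126 -0.0002]
2.98 [ 0.0103 -0.015  -0.0002]
```

View pics/w3.png

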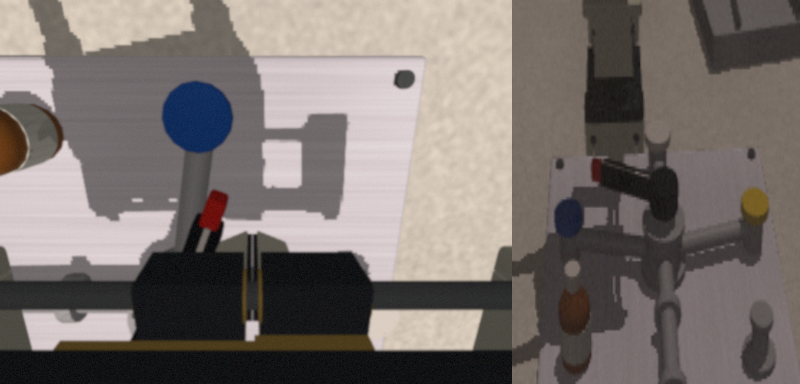

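The red tip at (213,210) is still short of the blue cap at (197,117), which fits about 2.77 rad. I'll push the last 0.19 rad slowly.

Call:
arm_command(fingers=[1,1,1,1,1,1,1,1], travel=[[0.0016,-0.0015,0],[0.0032,-0.0036,0],[0.0048,-0.0057,0],[0.0063,-0.008,0],[0.0077,-0.0102,0],[0.0091,-0.0126,0],[0.0097,-0.0138,0],[0.0097,-0.0138,0]], dr=[[0,0,0],[0,0,0],[0,0,0],[0,0,0],[0,0,0],[0,0,0],[0,0,0],[0,0,0]])

```text
time: 5.02
tool_pos: [0.518, 0.141, 0.0767]
tool_rot: [-3.141, -0.001, 3.107]
contact_force: [0.3, 1.0, -0.2]
opening: 0.0004
grip_force: 0.4
```

Call:
arm_command(fingers=[1,1,1,1,1,1,1,1], travel=[[0,0.005,0],[0,0.015,0],[0,0.025,0],[0,0.025,-0.02],[0,0.025,-0.05],[0,0.025,-0.08],[0,0.025,-0.09],[0,0.025,-0.09]], dr=[[0,0,0],[0,0,0],[0,0,0],[0,0,0],[0,0,0],[0,0,0],[0,0,0],[0,0,0]])

```text
time: 5.68
tool_pos: [0.5206, 0.1676, 0.1695]
tool_rot: [3.14, 0.005, 3.108]
contact_force: [0.4, 0.1, 0.2]
opening: 0.0007
grip_force: 0.0
```

Run:
```python
from h import *
print(now())
import pickle
c=read_camera("wrist"); pickle.dump(c,open("w4.pkl","wb")); cv2.imwrite("pics/w4.png",cv2.resize(c["color"],(800,600)))
```

```text
(array([-0.0718,  0.1686]), np.float64(0.1695), array([0.41, 0.06, 0.21]), 5.6833)
```

View pics/w4.png

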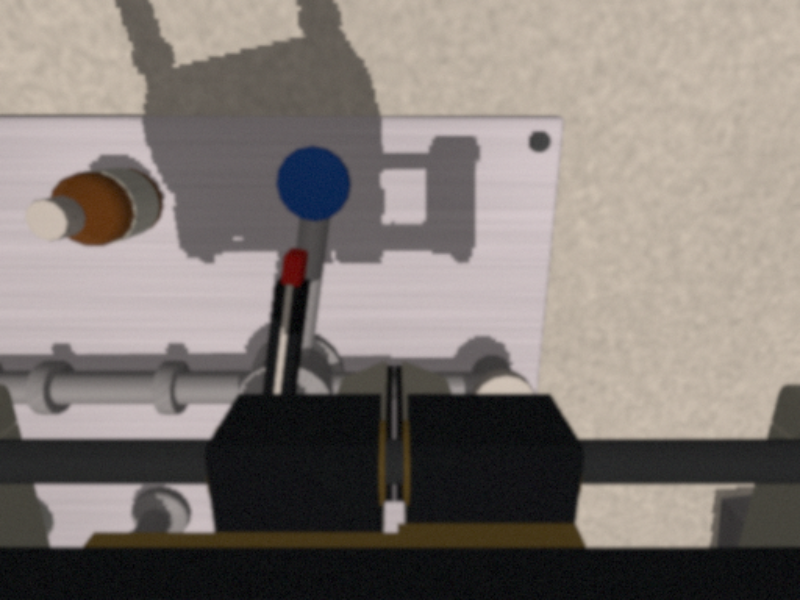

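The red tip is at about (294,266), the blue cap centre at (313,183), and the arm's centreline passes about (282,385). I'll compute the aim from these.

Run:
```python
from h import *
import pickle
c=pickle.load(open("w4.pkl","rb")); f=lambda u,v,z:SR.T@(onz(c,u*.64,v*.64,z)[:2]-so)
b=f(313,183,.053);t=f(296,251,.088);m=f(282,385,.093); print("blue",b,"tip",t,"mid",m, "expected blue", .135*np.cos(2.97),.1+.135*np.sin(2.97))
ax=np.array([0,.1]); an=lambda v:np.arctan2(v[1],v[0]); print("angle tip-mid",an(t-m),"tip-axis",an(t-ax),"blue-axis",an(b-ax),np.hypot(*(t-ax)))
d=(t-m)/np.hypot(*(t-m)); print("line offset at blue mm",1000*(d[0]*(b-m)[1]-d[1]*(b-m)[0]))
for z in(.15,.077): print(rel((*at([0,-.14],np.pi+.12,.075,.009,.012),z)))
print(at([0,-.14],np.pi+.12,.075,.009,.012))
```

```text
blue [-0.13214703  0.12729612] tip [-0.10265493  0.12287247] mid [-0.03272102  0.1122588 ] expected blue -0.13301739920131433 0.12305149690840463
angle tip-mid 2.990974884659815 tip-axis 2.92236439535444 blue-axis 2.937898702939365 0.10517216877084444
line offset at blue mm 0.05169052629268832
(array([ 0.0067, -0.2765,  0.0172]), array([0.03, 0.11, 0.04]))
(array([ 0.0068, -0.2765,  0.0902]), array([0.03, 0.11, 0.04]))
[-0.07936892 -0.10827264]
```

The aim is within about 2 mm. Next is the shut-off.

Call:
arm_command(fingers=[1,1,1,1,1,1,1,1], travel=[[0.002,-0.035,0],[0.004,-0.07,0],[0.006,-0.105,0],[0.007,-0.14,0],[0.007,-0.18,0],[0.007,-0.215,0],[0.007,-0.25,0],[0.007,-0.272,0]], dr=[[0,0,0],[0,0,0],[0,0,0],[0,0,0],[0,0,0],[0,0,0],[0,0,0],[0,0,0]])

```text
time: 6.4
tool_pos: [0.5015, -0.1077, 0.1646]
tool_rot: [3.141, -0.004, 3.105]
contact_force: [0.5, 0.1, -0.2]
opening: 0.0009
grip_force: 0.0
```

Run:
```python
from h import *
import pickle
c=read_camera("wrist"); cv2.imwrite("pics/w5.png",c["color"])
print(now(),rel((*at([0,-.14],np.pi+.12,.075,.009,.012),.077)))
```

```text
(array([-0.0811, -0.1098]), np.float64(0.1646), array([ 0.11, -3.35,  0.49]), 6.45) (array([-0.002 ,  0.0016,  0.0876]), array([-0.06, -0.18, -0.19]))
```

View pics/w5.png

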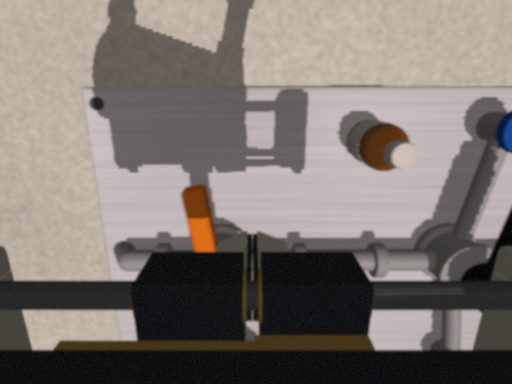

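The orange lever, from (195,190) to (208,250), lies clear on the -y side of the fingertips at (252,240), and the bottle at (385,145) is well away. I'll descend.

Call:
arm_command(fingers=[1,1,1,1,1,1], travel=[[-0.002,0.003,0.02],[-0.002,0.003,0.04],[-0.002,0.003,0.06],[-0.002,0.003,0.078],[-0.002,0.003,0.086],[-0.002,0.003,0.086]], dr=[[0,0,0],[0,0,0],[0,0,0],[0,0,0],[0,0,0],[0,0,0]])

```text
time: 6.95
tool_pos: [0.5029, -0.1012, 0.0777]
tool_rot: [3.139, -0.006, 3.107]
contact_force: [-0.5, -0.1, 0.2]
opening: 0.0006
grip_force: 0.0
```

Run:
```python
from h import *
print(now())
for th in np.r_[.1:1.58:.09,1.571,1.6]: 
    p=at([0,-.14],np.pi+th,.075,.009); print(th.round(2),rel((*p,.077))[0])
```

```text
(array([-0.0803, -0.1006]), np.float64(0.0777), array([-0.51, -0.08,  0.18]), 6.95)
0.1 [-0.0028 -0.0182  0.0006]
0.19 [-0.001  -0.0246  0.0006]
0.28 [ 0.0001 -0.0314  0.0006]
0.37 [ 0.0006 -0.0384  0.0006]
0.46 [ 0.0004 -0.0456  0.0006]
0.55 [-0.0006 -0.0529  0.0006]
0.64 [-0.0022 -0.0602  0.0006]
0.73 [-0.0047 -0.0674  0.0005]
0.82 [-0.008  -0.0745  0.0005]
0.91 [-0.012  -0.0813  0.0004]
1.0 [-0.0168 -0.0878  0.0004]
1.09 [-0.0223 -0.0938  0.0004]
1.18 [-0.0285 -0.0992  0.0003]
1.27 [-0.0354 -0.104   0.0003]
1.36 [-0.0428 -0.1081  0.0002]
1.45 [-5.060e-02 -1.114e-01  1.000e-04]
1.54 [-5.890e-02 -1.138e-01  1.000e-04]
1.57 [-6.180e-02 -1.144e-01  1.000e-04]
1.6 [-6.340e-02 -1.149e-01  1.000e-04]
```

Call:
arm_command(fingers=[1,1,1,1,1,1,1,1], travel=[[-0.0028,-0.0182,0],[-0.001,-0.0246,0],[0.0001,-0.0314,0],[0.0006,-0.0384,0],[0.0004,-0.0456,0],[-0.0006,-0.0529,0],[-0.0022,-0.0602,0],[-0.0047,-0.0674,0]], dr=[[0,0,0],[0,0,0],[0,0,0],[0,0,0],[0,0,0],[0,0,0],[0,0,0],[0,0,0]])

```text
time: 7.62
tool_pos: [0.5072, -0.1704, 0.0809]
tool_rot: [3.141, -0.0, 3.107]
contact_force: [-0.4, 3.7, 2.6]
opening: 0.0004
grip_force: 1.8
```

Run:
```python
from h import *
print(now())
for th in np.r_[.73:1.58:.09,1.54,1.571,1.6]: 
    p=at([0,-.14],np.pi+th,.075,.009); print(th.round(2),rel((*p,.077))[0])
```

```text
(array([-0.0736, -0.1696]), np.float64(0.0809), array([-0.44,  3.66,  2.58]), 7.6167)
0.73 [0.0019 0.0015 0.0039]
0.82 [-0.0013 -0.0055  0.0039]
0.91 [-0.0054 -0.0124  0.0039]
1.0 [-0.0102 -0.0188  0.0039]
1.09 [-0.0157 -0.0248  0.0039]
1.18 [-0.0219 -0.0302  0.0039]
1.27 [-0.0288 -0.035   0.0039]
1.36 [-0.0362 -0.0391  0.0039]
1.45 [-0.044  -0.0424  0.0039]
1.54 [-0.0523 -0.0448  0.0039]
1.54 [-0.0523 -0.0448  0.0039]
1.57 [-0.0552 -0.0454  0.0039]
1.6 [-0.0568 -0.0459  0.0039]
```

Call:
arm_command(fingers=[1,1,1,1,1,1,1,1], travel=[[-0.0013,-0.0055,0.001],[-0.0054,-0.0124,0.002],[-0.0102,-0.0188,0.003],[-0.0157,-0.0248,0.003],[-0.0219,-0.0302,0.003],[-0.0288,-0.035,0.003],[-0.0362,-0.0391,0.003],[-0.0405,-0.041,0.003]], dr=[[0,0,0],[0,0,0],[0,0,0],[0,0,0],[0,0,0],[0,0,0],[0,0,0],[0,0,0]])

```text
time: 8.28
tool_pos: [0.5472, -0.213, 0.0774]
tool_rot: [-3.141, -0.0, 3.107]
contact_force: [-2.3, 1.5, 0.4]
opening: 0.0006
grip_force: 1.1
```

Run:
```python
from h import *
print(now())
for th in [1.36,1.41,1.45,1.5,1.54,1.57]: 
    p=at([0,-.14],np.pi+th,.075,.009); print(round(th,2),rel((*p,.077))[0])
```

```text
(array([-0.0322, -0.2109]), np.float64(0.0774), array([-2.31,  1.48,  0.4 ]), 8.2833)
1.36 [0.0053 0.0022 0.0004]
1.41 [0.001  0.0003 0.0004]
1.45 [-0.0026 -0.0011  0.0004]
1.5 [-0.0071 -0.0026  0.0004]
1.54 [-0.0108 -0.0035  0.0004]
1.57 [-0.0136 -0.0041  0.0004]
```

Ease up to the stop, watching the force.

Call:
arm_command(fingers=[1,1,1,1,1,1], travel=[[-0.0026,-0.0011,0],[-0.005,-0.002,0],[-0.0071,-0.0026,0],[-0.009,-0.0031,0],[-0.0108,-0.0035,0],[-0.0115,-0.0037,0]], dr=[[0,0,0],[0,0,0],[0,0,0],[0,0,0],[0,0,0],[0,0,0]])

```text
time: 8.78
tool_pos: [0.5579, -0.2163, 0.0778]
tool_rot: [-3.142, 0.0, 3.107]
contact_force: [-2.4, 1.4, -0.3]
opening: 0.0003
grip_force: 0.9
```

Call:
arm_command(fingers=[1,1,1], travel=[[-0.0005,0,0],[-0.001,0,0],[-0.001,0,0]], dr=[[0,0,0],[0,0,0],[0,0,0]])

```text
time: 9.03
tool_pos: [0.5588, -0.2164, 0.0778]
tool_rot: [-3.142, 0.0, 3.107]
contact_force: [-1.0, 0.6, -0.3]
opening: 0.0005
grip_force: 0.8
```

Call:
arm_command(fingers=[1,1,1,1], travel=[[-0.0007,0,0],[-0.0014,0,0],[-0.002,0,0],[-0.002,0,0]], dr=[[0,0,0],[0,0,0],[0,0,0],[0,0,0]])

```text
time: 9.37
tool_pos: [0.56, -0.2166, 0.0778]
tool_rot: [3.142, -0.002, 3.107]
contact_force: [-5.9, -1.1, 1.4]
opening: 0.0005
grip_force: 2.6
```

The force is rising with only 1.2 mm of travel for 2 mm commanded, so the lever is at its stop. I'll back off sideways, lift and check.

Call:
arm_command(fingers=[1,1,1,1,1,1,1,1], travel=[[0.005,0,0],[0.015,0,0],[0.03,0,0],[0.05,0,-0.02],[0.08,0,-0.05],[0.11,0,-0.08],[0.14,0,-0.11],[0.15,0,-0.12]], dr=[[0,0,0],[0,0,0],[0,0,0],[0,0,0],[0,0,0],[0,0,0],[0,0,0],[0,0,0]])

```text
time: 10.03
tool_pos: [0.4096, -0.2118, 0.2016]
tool_rot: [-3.138, 0.005, 3.107]
contact_force: [1.3, 0.0, 1.1]
opening: 0.0005
grip_force: 0.0
```

Call:
arm_command(fingers=[1,1,1,1], travel=[[0,0,-0.01],[0,0,-0.01],[0,0,-0.01],[0,0,-0.01]], dr=[[0,0,0],[0,0,0],[0,0,0],[0,0,0]])

```text
time: 10.37
tool_pos: [0.4111, -0.2112, 0.2072]
tool_rot: [3.141, 0.0, 3.107]
contact_force: [-0.3, 0.0, 0.3]
opening: 0.0006
grip_force: 0.0
```

Run:
```python
from h import *
import pickle
print(now())
c=read_camera("top"); pickle.dump(c,open("t6.pkl","wb")); a=c["color"][90:280,150:417]; 
s=read_camera("side")["color"][140:384,140:400]
cv2.imwrite("pics/t6.png",np.vstack([cv2.resize(a,(801,570))])[:, :800])
cv2.imwrite("pics/s6.png",cv2.resize(s,None,fx=2,fy=2))
```

```text
(array([-0.1683, -0.2137]), np.float64(0.2072), array([-0.27,  0.02,  0.32]), 10.3667)
```

View pics/t6.png

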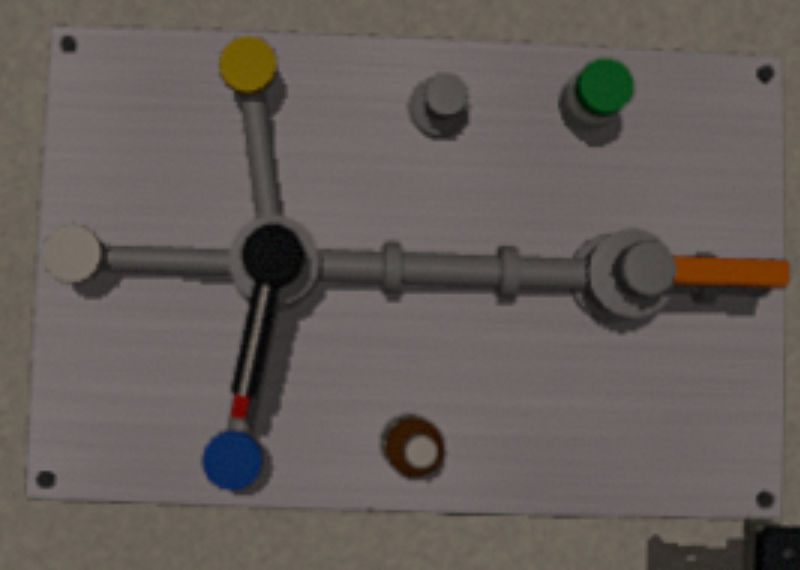

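View pics/s6.png

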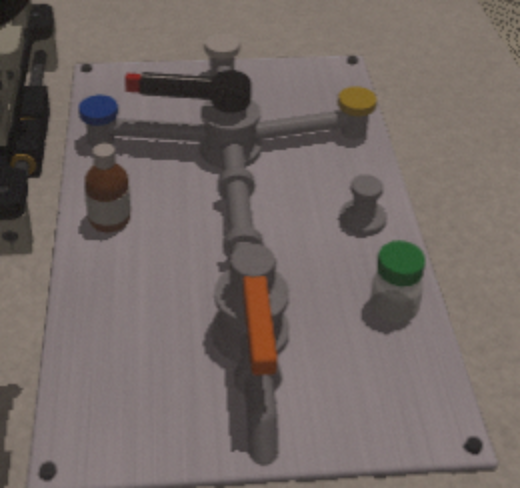

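The selector (hub 272,253; tip 239,407) points at the blue cap (233,460). The lever, with its end at (788,273), lies along the pipe. The bottle, jar and plug have not moved, and the arm is clear.

```bash
python3 -c "
from cell import *
print(hand_in())"
```

```text
the job is handed in; nothing more can be done
None
```

The job is handed in: the selector points at the blue outlet (about 2 mm off the cap's centre), the shut-off lever is open to its stop, the bottle, jar and plug stand where they were, and the arm is clear; `hand_in()` gave no verdict.

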